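Bring the lab jack up under the hanging pot

TASK

The flanged steel pot hangs in the ring of the support stand with the lab jack standing below it. Turn the jack's knob to raise the platform until it just touches the underside of the pot and takes its weight, then let go: the pot must stay upright and never be lifted more than 5 mm off its ring. Work the jack only by its knob; keep off the platform, the pot and the stand, and leave the other things on the bench where they are.

Things in the scene. Friction and masses are not known exactly. Their poses are not given: they have to be found in the camera images.
- knob_grip (a point): Centre of the jack's knob: a round, ribbed black knob, 44 mm across and 30 mm high, on an upright shaft (its axis is vertical). The point lies on the axis, half-way up the knob, 83 mm above the bench; it does not rise or fall when the knob is turned. The space below the knob is free down to 50 mm above the bench, and the platform's edge is 105 mm from the knob's axis. The point turns with the knob.
- jack_knob (a joint): Angle of the knob in rad. It grows as the knob is turned clockwise as seen from above, and that raises the platform: 24 mm a full turn (3.82 mm per rad). Counter-clockwise lowers it. Starts between 0 and 2.2, range -0.2 to 10. The screw holds itself where it is left. Friction torque about 0.05 N m.
- jack: The screw lab jack, fixed to the bench: grey base 246 x 106 x 12 mm. Origin on the bench under the knob's axis; its x axis points level from the knob towards the platform, whose centre lies 150 mm along it; z up.
- jack_platform: The jack's lifting platform, a level square plate 90 x 90 x 9 mm with a dark rubber pad. Origin at the centre of its top face (80 mm above the bench at knob angle 0); z up. It moves up and down only, driven by the knob.
- pot: Closed round steel pot: body 50 mm across and 60 mm long, below a flange 72 mm across by which it hangs in the ring; lid and small black lid button on top, 87 mm high in all, 0.18 to 0.35 kg, loose. Origin at the centre of its flat underside; z up. At the start its underside is 5 to 20 mm above the platform's top face.
- clamp: The fixed ring clamp of the support stand: steel ring 77 mm outside, 57 mm inside, 6 mm thick, on an arm to the stand's rod. Origin at the centre of the ring's upper face, on which the pot's flange rests; z up. While the pot hangs, its underside is 60 mm below this point.
- stand: The fixed support stand: grey foot plate 85 x 100 x 12 mm and an upright steel rod 12 mm thick, 237 mm high. Origin on the bench below the ring's centre; the rod stands 110 mm from it along the stand's x axis, on the side away from the knob.
- beaker_center (a point): Bystander: clear glass beaker 54 mm across, 68 mm high. Point at its centre, half-way up.
- cup_white_center (a point): Bystander: white specimen cup with screw lid, 60 mm across, 81 mm high. Point at its centre, half-way up.
- tape_roll_center (a point): Bystander: roll of label tape lying flat, 64 mm across, 19 mm high. Point at its centre, half-way up.
Mind the look-alikes: they are no part of the job. Leave any yellow look-alike of the pot alone.

How it is judged:
By the outcome, as a careful person would: the job done as asked, in the order asked, and still so for the second after the job is handed in, with the robot touching nothing.
It also fails if it takes over 58 s, if anything falls off the work surface, if the arm or the gripper's body presses on something with over 40 N, if the wrist force passes 120 N, or if a joint passes its speed limit or range.

ROBOT

A 6-joint arm with a two-finger parallel gripper is mounted at the origin on a cart in front of the work surface, level with it; the furniture and walls round the work are solid. World frame = base frame: x ahead of the robot, y to its left, z up, the work surface at z = 0. Lengths are in m, angles in rad, forces in N, time in s.
With the tool pointing down it reaches from about 0.35 to 0.975 m from the base axis. Payload 4.9 kg.
Tool frame: the origin (TCP) lies on the mounting face of the last link; the fingertips stand 173 mm ahead of it and the grasp point (between the pads) lies 155 mm ahead of it; x points along the fingers, z is the direction in which the jaws open and shut, and the axes are right-handed (so a half turn about x gives the same grasp; the last joint's range is limited). The gripper opens to 85 mm and grips with 20 to 120 N. Pads are 22 mm wide; open, the fingers measure 114 mm over their backs; the gripper's body (76 mm by 85 mm) begins 54 mm behind the grasp point. The pads swing forward as they close: fully open they stand 13 mm farther back than shut.
Start: joints at [-1.316, 0.053, 1.613, -0, 1.476, -0.119], TCP at [0.228, -0.582, 0.405] pointing down, gripper open.
Joint ranges: [-3.01, 3.01], [-1.01, 2.22], [0.06, 2.58], [-1.02, 4.17], [0.09, 2.62], [-3.14, 3.14]. Speed limits (rad/s): [2.57, 2.57, 3.14, 3.14, 3.14, 3.14].

INTERFACE

Orientations are given as a rotation vector (axis times angle).
In Python, from station import get_obs, get_image, get_calibration, finish_job, look_for, masks_of, tip_of gives the robot as it stands.
- The arm moves only by the tool carry_out, never from a script. Its argument "increments" is a list of rows, each a list of 3 entries, a list of its own where there are three numbers: the turn, a rotation vector about the world's x, y, z in units of 0.1 rad (1.0 is 0.1 rad), then the shift along the world's x, y, z in units of 20 mm (1.0 is 20 mm), then the opening, from 0 (shut) to 1 (fully open). A call has 1 to 8 rows; each row shifts and turns the pose as measured when the row begins; what a row does not reach is not made up. A row lasts 1/10 s, in which the tool goes at most 50 mm and 8.59 degrees, less where a joint would pass 70% of its speed; a pose out of reach is approached as far as the arm can. A call with a number of a shift or a turn outside -1 to 1 is refused whole. A call with a gripper value outside its range is refused whole. The fingers move at their own pace and stop on an object; "squeeze" is the grip in N (left out, the last holds). Time passes only in rows, so rows that do not move let the fingers close. It gives the time, the measured TCP pose, the force and the opening at its end, in the units of the state.
- get_obs(): the state, without advancing time (a new reading comes with each control period).
- get_image(name): name is "scene" or "top" or "wrist"; returns (picture, depth): 400x640x3 uint8, blue, green, red; 400x640 float32, m along the optical axis (not along the pixel's ray), 0 where there is no reading.
- get_calibration(name): a dict with "fx", "fy", "cx", "cy" (pixels), "position" and "orientation" of the camera in the world. Camera axes: x right, y down, z forward; pixel columns grow to the right and rows downward; lengths in m; the calibration is good to about 2 mm. A picture is of the moment at which its call begins: read the wrist's pose just before it. get_calibration takes no time and is no camera call; for the wrist camera it gives the pose at the moment of the call.
- finish_job(): hands the job in, once; it reports no verdict.
Trained networks look in the newest picture that a camera, given by its name, has taken for a name from the list of things; names that differ only in an ending like _2 or _b are one class to them, and where a whole thing is asked for, a point or a joint stands for the part that bears it (a point fixed in the world has none). Each returns a list of dicts, best first, with "p" (0 to 1); they miss things now and then, are a little off and sometimes report something else, mostly with a low value. They report only what shows in the picture. A call takes as long as a camera call. They do not tell look-alikes from the thing itself.
- look_for(camera, query): "centre" ([column, row] in pixels, amid what is visible of it).
- masks_of(camera, query): "region" (400x640 bool, what is visible of it) and "centre" ([column, row] in pixels, amid what is visible of it).
- tip_of(camera, query): "centre" ([column, row] in pixels: a listed point, or the origin of a listed thing).
The state is a dict: "t": time; "q": joint angles; "dq": joint speeds; "effort": joint torques, N m; "tool_pos": TCP position; "tool_rot": TCP orientation; "contact_force": force on the tool from outside, world axes, zero at the start; "wrist_torque": the same for the moment, N m; "opening": finger opening in m.
Only numpy, scipy, OpenCV 4.12 (cv2) and the standard library are available. Lean on these libraries where they do the work, as an engineer would, in place of code of your own. Each camera call takes 0.05 s, during which the arm holds its last target.

## Working session

There is one attempt and no reset: what is moved stays moved. The work goes in short steps, Python scripts to look and compute and a tool call to move; the robot and the scene stay as the last step left them, time stands still between calls to the robot, and variables do not carry over. Pictures are saved under pics/ and viewed, and the job is handed in when it is done.

Besides the shell and the picture viewer there is one more tool, called as name([rows], argument=value, ...), one row to a line, values as JSON. carry_out: Moves the arm, as the interface text tells. Shifts and turns lie within -1 to 1; 1 stands for 20 mm of shift or 0.1 rad of turn. Its arguments: {"type":"object","properties":{"increments":{"type":"array","items":{"type":"array"}},"squeeze":{"type":"number"}},"required":["increments"]}

```bash
mkdir -p pics
cat > h.py <<'E'
import numpy as np,cv2
from scipy.spatial.transform import Rotation as R
from station import *
def cam(n):
    c=get_calibration(n);o=np.array(c["orientation"],float)
    M=R.from_rotvec(o).as_matrix() if o.size==3 else (o if o.shape==(3,3) else None)
    return c,M,np.array(c["position"])
def px2w(n,u,v,d):
    c,M,p=cam(n);return M@np.array([(u-c["cx"])/c["fx"]*d,(v-c["cy"])/c["fy"]*d,d])+p
def px2z(n,u,v,z):
    c,M,p=cam(n);r=M@np.array([(u-c["cx"])/c["fx"],(v-c["cy"])/c["fy"],1]);return p+r*(z-p[2])/r[2]
def w2px(n,w):
    c,M,p=cam(n);q=M.T@(np.array(w)-p);return q[0]/q[2]*c["fx"]+c["cx"],q[1]/q[2]*c["fy"]+c["cy"]
E
python3 - <<'E'
from h import *
for n in("scene","top"):
    im,d=get_image(n);cv2.imwrite(f"pics/{n}0.png",im);np.save(f"{n}.npy",d)
    print(n,get_calibration(n))
    for q in("knob_grip","pot","jack_platform","clamp","jack"):
        for r in tip_of(n,q)[:3]: print(q,np.round(r["centre"],1),round(r["p"],2))
o=get_obs();print(o)
E
```

```text
scene {'fx': 408.0388695105426, 'fy': 408.0388695105426, 'cx': 323.23520013540104, 'cy': 201.84722393479302, 'position': array([-0.1418102 ,  0.72192124,  0.86249654]), 'orientation': array([-1.00604052,  2.36928258, -1.14563783])}
knob_grip [361.3 205.4] 0.76
pot [268.1 303. ] 0.95
pot [323.3 227.6] 0.84
pot [202.7 278.8] 0.8
jack_platform [324.4 230.4] 0.83
clamp [327.7 209.9] 0.5
jack [362.1 227.2] 0.66
top {'fx': 380.4524314855061, 'fy': 380.4524314855061, 'cx': 322.5871243707508, 'cy': 201.31027769140064, 'position': array([0.46500938, 0.06795015, 1.09954517]), 'orientation': array([-2.17294983,  2.21985017, -0.03187759])}
knob_grip [367.  220.2] 0.48
pot [197.3 168.2] 0.93
pot [200.5 205.9] 0.84
pot [227.6 233.3] 0.81
jack_platform [312.2 222.7] 0.9
clamp [433. 182.] 0.7
jack [366.7 222.4] 0.77
{'t': 0.6, 'q': array([-1.31599308e+00,  5.26612182e-02,  1.61288275e+00, -8.61451691e-06,
        1.47602290e+00, -1.19024518e-01]), 'dq': array([-0.00074603,  0.00051291, -0.00254395, -0.00067534, -0.00018664,
        0.00133493]), 'effort': array([-2.87989315e-04, -3.93409181e+01, -3.70233536e+01, -1.11698628e-04,
        6.73696504e-04, -8.89720894e-06]), 'tool_pos': array([ 0.22821812, -0.58181953,  0.40473796]), 'tool_rot': array([ 0.92954762,  1.36316315, -0.92958625]), 'contact_force': array([ 0.31576862, -0.16720816,  0.661644  ]), 'wrist_torque': array([-0.01549999,  0.07719048, -0.00113587]), 'opening': 0.08546276264057821}
```

View pics/scene0.png

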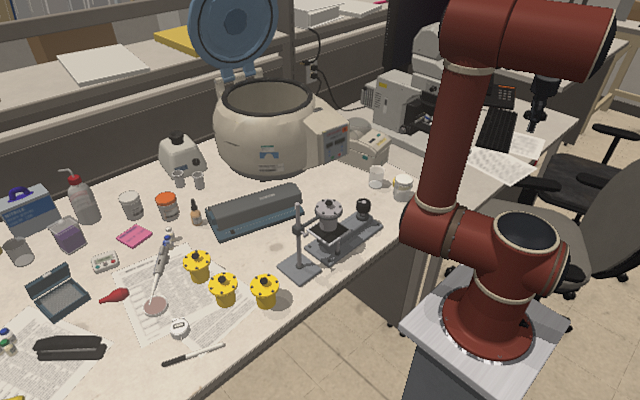

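View pics/top0.png

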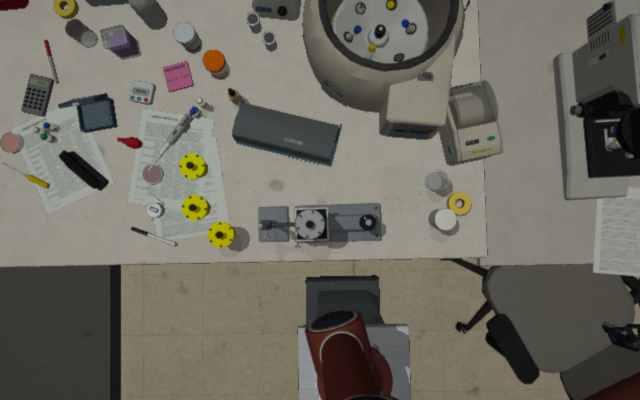

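The top view shows the jack with its grey base running along row 223. The knob is at (368,221) and the steel pot sits in the ring at (312,223). The yellow look-alikes are at (193,167), (195,208) and (221,235). The bystanders are the beaker (437,181), cup (444,219) and tape (459,204). I'll enlarge the jack and measure it.

Run:
```python
from h import *
im,d=get_image("top")
cv2.imwrite("pics/topc.png",cv2.resize(im[150:270,240:480],None,fx=3.3,fy=3.3,interpolation=cv2.INTER_CUBIC))
P=lambda n,u,v,dd:np.round(px2w(n,u,v,dd[int(v),int(u)]),3)
for u,v in[(368,221),(369,223),(367,223),(312,223),(350,223),(270,223),(437,181),(444,219),(459,204)]:print(u,v,P("top",u,v,d))
for q in("knob_grip","pot"):
    for r in masks_of("top",q)[:5]:
        ys,xs=np.nonzero(r["region"]);print(q,round(r["p"],2),r["centre"],xs.min(),xs.max(),ys.min(),ys.max(),len(xs))
# 3D points
v,u=np.mgrid[205:245,340:395];c,M,p=cam("top");z=d[205:245,340:395]
W=(np.stack([(u-c["cx"])/c["fx"]*z,(v-c["cy"])/c["fy"]*z,z],-1)@M.T+p).reshape(-1,3)
k=(W[:,2]>.088)&(W[:,2]<.115);print("knobtop",k.sum(),W[k].mean(0),W[k].min(0),W[k].max(0))
v,u=np.mgrid[195:250,290:335];z=d[195:250,290:335]
W=(np.stack([(u-c["cx"])/c["fx"]*z,(v-c["cy"])/c["fy"]*z,z],-1)@M.T+p).reshape(-1,3)
k=(W[:,2]>.13);print("pot",k.sum(),W[k].mean(0),W[k].min(0),W[k].max(0))
k=(W[:,2]>.07)&(W[:,2]<.125);print("plat",k.sum(),np.median(W[k],0),W[k].min(0),W[k].max(0))
ds=None
im,ds=get_image("scene")
cv2.imwrite("pics/scenec.png",cv2.resize(im[170:300,250:430],None,fx=4,fy=4,interpolation=cv2.INTER_CUBIC))
v,u=np.mgrid[190:225,345:385];c,M,p=cam("scene");z=ds[190:225,345:385]
W=(np.stack([(u-c["cx"])/c["fx"]*z,(v-c["cy"])/c["fy"]*z,z],-1)@M.T+p).reshape(-1,3)
k=(W[:,2]>.094)&(W[:,2]<.115);print("knobtop",k.sum(),W[k].mean(0),W[k].min(0),W[k].max(0))
```

```text
368 221 [ 0.45 -0.04  0.1 ]
369 223 [ 0.445 -0.043  0.099]
367 223 [ 0.445 -0.037  0.101]
312 223 [0.449 0.104 0.182]
350 223 [0.445 0.003 0.039]
270 223 [0.451 0.208 0.161]
437 181 [ 0.56  -0.252  0.004]
444 219 [ 0.451 -0.244  0.083]
459 204 [ 0.492 -0.314 -0.   ]
knob_grip 0.71 [368.2, 220.7] 359 376 214 229 220
pot 0.92 [193.7, 205.5] 181 210 195 220 589
pot 0.89 [220.7, 233.6] 208 235 222 247 557
pot 0.84 [309.2, 224.3] 295 323 210 238 658
pot 0.59 [190.0, 164.1] 178 207 153 178 608
pot 0.24 [444.9, 220.6] 428 456 207 230 525
knobtop 202 [ 0.44739646 -0.0399027   0.09689602] [ 0.42637517 -0.061465    0.08867081] [ 0.46859977 -0.01927973  0.10178087]
pot 773 [0.44740604 0.11082937 0.17522421] [0.40920866 0.06795015 0.14709571] [0.4840711  0.15983714 1.09954517]
plat 382 [0.43633388 0.08527919 0.08126625] [0.39978038 0.06477318 0.07483533] [0.49031258 0.1541256  0.08734403]
knobtop 109 [ 0.44639432 -0.03885077  0.09862426] [ 0.42581445 -0.06191505  0.09420551] [ 0.4695288  -0.01965111  0.10302128]
```

View pics/topc.png

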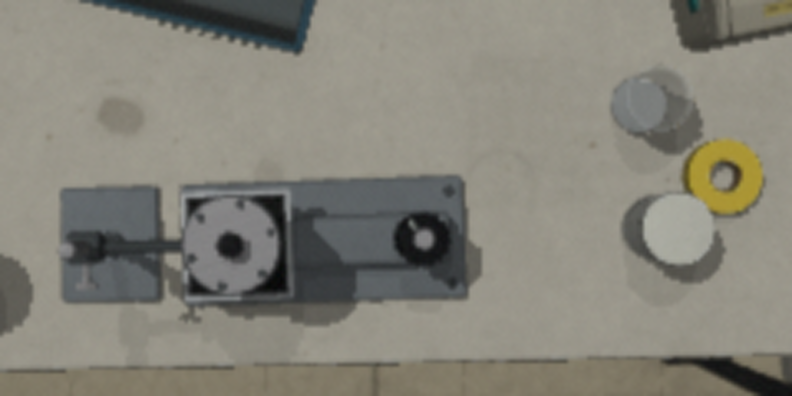

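View pics/scenec.png

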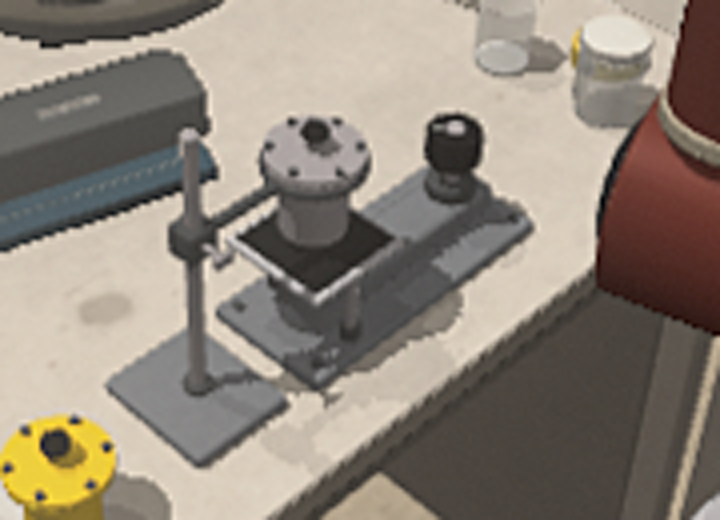

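carry_out([
  [[0, 0, 1], [0.36, 0.9, 0], 1],
  [[0, 0, 1], [0.36, 0.9, 0], 1],
  [[0, 0, 1], [0.36, 0.9, 0], 1],
  [[0, 0, 1], [0.36, 0.9, 0], 1],
  [[0, 0, 1], [0.36, 0.9, 0], 1],
  [[0, 0, 1], [0.36, 0.9, 0], 1],
  [[0, 0, 1], [0.36, 0.9, 0], 1],
  [[0, 0, 1], [0.36, 0.9, 0], 1],
], squeeze=40)

```text
t: 1.6
tool_pos: [0.2863, -0.4343, 0.4049]
tool_rot: [0.288, 1.55, -0.29]
contact_force: [0.0, -0.6, -0.3]
opening: 0.085
```

```bash
cat > st.py <<'E'
from h import *
o=get_obs();M=R.from_rotvec(o["tool_rot"]).as_matrix()
print("t",round(o["t"],2),"q",np.round(o["q"],3),"pos",np.round(o["tool_pos"],4),"open",round(o["opening"],4))
print("x",np.round(M[:,0],3),"z",np.round(M[:,2],3),"ang",round(np.arctan2(M[1,2],M[0,2]),3),"F",np.round(o["contact_force"],2),"T",np.round(o["wrist_torque"],3))
E
python3 st.py
```

```text
t 1.6 q [-1.131 -0.202  1.854  0.     1.488 -0.763] pos [ 0.2863 -0.4343  0.4049] open 0.085
x [ 0.001 -0.001 -1.   ] z [ 0.933 -0.36   0.001] ang -0.368 F [ 0.03 -0.58 -0.26] T [ 0.031  0.01  -0.013]
```

carry_out([
  [[0, 0, 1], [0.36, 0.9, 0], 1],
  [[0, 0, 1], [0.36, 0.9, 0], 1],
  [[0, 0, 1], [0.36, 0.9, 0], 1],
  [[0, 0, 1], [0.36, 0.9, 0], 1],
  [[0, 0, 1], [0.36, 0.9, 0], 1],
  [[0, 0, 1], [0.36, 0.9, 0], 1],
  [[0, 0, 1], [0.36, 0.9, 0], 1],
  [[0, 0, 1], [0.36, 0.9, 0], 1],
])

```text
t: 2.4
tool_pos: [0.3454, -0.2838, 0.406]
tool_rot: [-0.367, 1.536, 0.362]
contact_force: [-0.4, -0.2, 0.2]
opening: 0.0855
```

carry_out([
  [[0, 0, 1], [0.36, 0.9, 0], 1],
  [[0, 0, 1], [0.36, 0.9, 0], 1],
  [[0, 0, 1], [0.36, 0.9, 0], 1],
  [[0, 0, 1], [0.36, 0.9, 0], 1],
  [[0, 0, 1], [0.36, 0.9, 0], 1],
  [[0, 0, 1], [0.36, 0.9, 0], 1],
  [[0, 0, 1], [0.36, 0.9, 0], 1],
  [[0, 0, 1], [0.36, 0.9, 0], 1],
])

```text
t: 3.2
tool_pos: [0.4042, -0.1332, 0.4077]
tool_rot: [-1.009, 1.319, 1.002]
contact_force: [-0.2, 0.1, -0.4]
opening: 0.0856
```

```bash
python3 st.py
```

```text
t 3.2 q [-0.495 -0.462  2.049  0.004  1.547 -1.793] pos [ 0.4042 -0.1332  0.4077] open 0.0856
x [ 0.008  0.001 -1.   ] z [0.269 0.963 0.003] ang 1.299 F [-0.24  0.09 -0.41] T [-0.012  0.    -0.027]
```

carry_out([
  [[0, 0, 1], [0.29, 0.63, 0], 1],
  [[0, 0, 1], [0.29, 0.63, 0], 1],
  [[0, 0, 1], [0.29, 0.63, 0], 1],
  [[0, 0, 1], [0.29, 0.63, -0.1], 1],
  [[0, 0, 1], [0.29, 0.63, 0], 1],
  [[0, 0, 1], [0.29, 0.63, -0.2], 1],
  [[0, 0, 1], [0.29, 0.63, -0.5], 1],
  [[0, 0, 1], [0.2, 0.4, -1], 1],
])

```text
t: 4.0
tool_pos: [0.451, -0.0314, 0.3759]
tool_rot: [-1.619, 0.873, 1.598]
contact_force: [0.8, 0.1, -0.1]
opening: 0.0852
```

```bash
python3 st.py
python3 - <<'E'
from h import *
im,d=get_image("wrist");cv2.imwrite("pics/w1.png",im);np.save("w1.npy",d);c=get_calibration("wrist");print(c)
for q in("knob_grip","pot","jack_platform"):
    for r in tip_of("wrist",q)[:2]: print(q,np.round(r["centre"],1),round(r["p"],2), np.round(px2z("wrist",*r["centre"],.083),4))
E
```

```text
t 4.0 q [-0.237 -0.369  2.035  0.009  1.46  -2.373] pos [ 0.451  -0.0314  0.3759] open 0.0852
x [ 0.016  0.006 -1.   ] z [-0.535  0.845 -0.004] ang 2.136 F [ 0.79  0.12 -0.13] T [0.025 0.072 0.009]
{'fx': 296.3218169606155, 'fy': 296.3218169606155, 'cx': 318.45185380213434, 'cy': 195.47722781920228, 'position': array([ 0.39063658, -0.06732235,  0.33865764]), 'orientation': array([1.43060601, 2.61261378, 0.38510177])}
knob_grip [312.6 176.3] 0.69 [ 0.4421 -0.0401  0.083 ]
pot [574.3 300.1] 0.74 [0.4114 0.2524 0.083 ]
pot [446.7 260.2] 0.61 [0.4449 0.1137 0.083 ]
jack_platform [445.2 258. ] 0.91 [0.4449 0.1111 0.083 ]
```

View pics/w1.png

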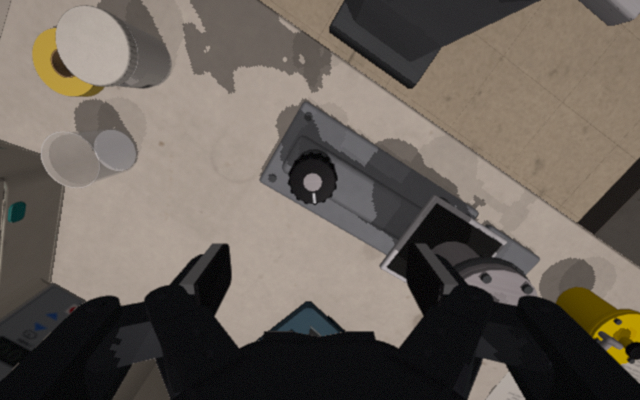

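carry_out([
  [[-0.06, 0.16, 1], [-0.15, -0.2, 0], 1],
  [[0, 0, 1], [-0.05, -0.15, 0], 1],
  [[0, 0, 1], [0, 0, 0], 1],
  [[0, 0, 0.6], [0, 0, 0], 1],
  [[0, 0, 0], [0, 0, 0], 1],
])

```text
t: 4.7
tool_pos: [0.4463, -0.0422, 0.3811]
tool_rot: [-1.852, 0.627, 1.844]
contact_force: [0.1, -0.4, 0.5]
opening: 0.0851
```

```bash
python3 st.py
python3 - <<'E'
from h import *
im,d=get_image("wrist");cv2.imwrite("pics/w2.png",im)
r=masks_of("wrist","knob_grip")[0];ys,xs=np.nonzero(r["region"]);print(r["p"],xs.min(),xs.max(),ys.min(),ys.max())
c,M,p=cam("wrist");z=d[ys,xs]
W=np.stack([(xs-c["cx"])/c["fx"]*z,(ys-c["cy"])/c["fy"]*z,z],-1)@M.T+p
k=(W[:,2]>.092)&(W[:,2]<.106);print(k.sum(),W[k].mean(0),W[k].min(0),W[k].max(0))
for r in tip_of("wrist","knob_grip")[:2]: print(np.round(r["centre"],1),round(r["p"],2), np.round(px2z("wrist",*r["centre"],.083),4))
for u,v in [(c["cx"],c["cy"])]: pass
E
```

```text
t 4.7 q [-0.26  -0.379  2.035 -0.003  1.482 -2.75 ] pos [ 0.4463 -0.0422  0.3811] open 0.0851
x [ 0.003 -0.004 -1.   ] z [-0.795  0.606 -0.005] ang 2.49 F [ 0.13 -0.41  0.46] T [-0.05  -0.024  0.032]
0.57 296 343 169 217
1636 [ 0.44673181 -0.04087786  0.09697338] [ 0.42616038 -0.0615602   0.09200141] [ 0.46739759 -0.01935879  0.09994693]
[316.5 192.8] 0.56 [ 0.4499 -0.0405  0.083 ]
```

View pics/w2.png

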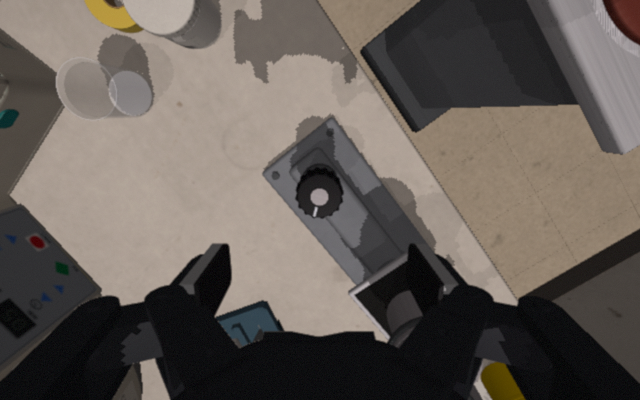

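carry_out([
  [[0, 0, 0], [0, 0.05, -0.9], 1],
  [[0, 0, 0], [0, 0.05, -0.9], 1],
  [[0, 0, 0], [0, 0, -0.9], 1],
  [[0, 0, 0], [0, 0, -0.9], 1],
  [[0, 0, 0], [0, 0, -0.9], 1],
  [[0, 0, 0], [0, 0, -0.9], 1],
  [[0, 0, 0], [0, 0, -0.7], 1],
  [[0, 0, 0], [0, 0, -0.3], 1],
])

```text
t: 5.65
tool_pos: [0.4467, -0.0407, 0.2523]
tool_rot: [-1.85, 0.637, 1.828]
contact_force: [-0.3, 0.0, -1.2]
opening: 0.0851
```

```bash
python3 st.py
python3 - <<'E'
from h import *
im,d=get_image("wrist");cv2.imwrite("pics/w3.png",im)
E
```

```text
t 5.65 q [-0.256 -0.241  2.152 -0.003  1.22  -2.733] pos [ 0.4467 -0.0407  0.2523] open 0.0851
x [ 0.01  -0.006 -1.   ] z [-0.787  0.616 -0.011] ang 2.477 F [-0.31  0.04 -1.21] T [ 0.032  0.023 -0.004]
```

View pics/w3.png

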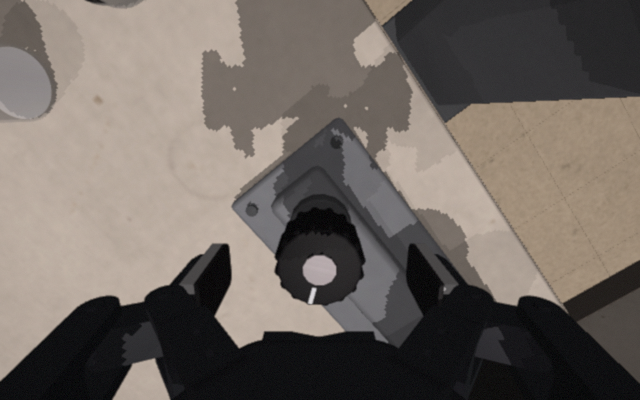

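The knob at (319,270) is centred between the open pads. Next I go the last 13 mm down and close.

carry_out([
  [[0.06, 0.1, 0], [0, 0, -0.5], 1],
  [[0, 0, 0], [0, 0, -0.2], 1],
  [[0, 0, 0], [0, 0, 0], 0.3],
  [[0, 0, 0], [0, 0, 0], 0.3],
  [[0, 0, 0], [0, 0, 0], 0.3],
  [[0, 0, 0], [0, 0, 0], 0.3],
  [[0, 0, 0], [0, 0, 0], 0.3],
  [[0, 0, 0], [0, 0, 0], 0.3],
], squeeze=40)

```text
t: 6.5
tool_pos: [0.4477, -0.0412, 0.2394]
tool_rot: [-1.84, 0.635, 1.835]
contact_force: [0.9, -0.3, -2.2]
opening: 0.0401
```

```bash
python3 st.py
python3 - <<'E'
from h import *
im,d=get_image("wrist");cv2.imwrite("pics/w4.png",im)
im,d=get_image("scene");cv2.imwrite("pics/s4.png",cv2.resize(im[170:300,250:430],None,fx=4,fy=4,interpolation=cv2.INTER_CUBIC));cv2.imwrite("s_ref.png",im)
im,d=get_image("top");cv2.imwrite("t_ref.png",im)
E
```

```text
t 6.5 q [-0.258 -0.216  2.155  0.     1.199 -2.734] pos [ 0.4477 -0.0412  0.2394] open 0.0401
x [ 0.003 -0.001 -1.   ] z [-0.787  0.617 -0.003] ang 2.476 F [ 0.92 -0.34 -2.21] T [-0.072 -0.106  0.02 ]
```

View pics/w4.png

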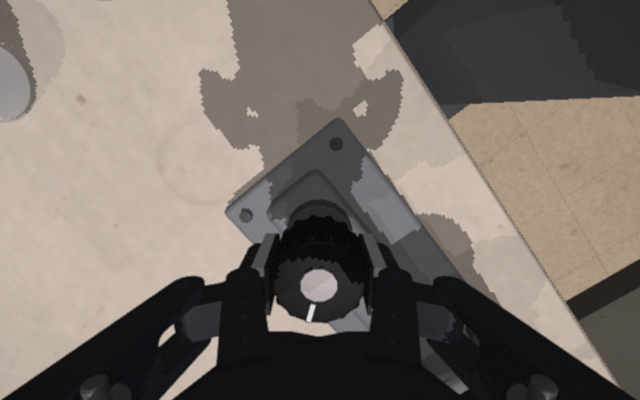

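View pics/s4.png

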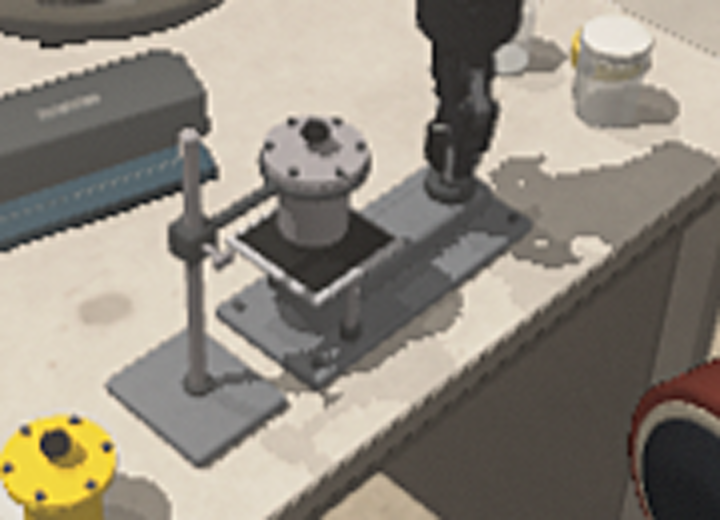

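carry_out([
  [[0, 0, -1], [0, 0, 0], 0.3],
  [[0, 0, -1], [0, 0, 0], 0.3],
  [[0, 0, -1], [0, 0, 0], 0.3],
  [[0, 0, -1], [0, 0, 0], 0.3],
  [[0, 0, -1], [0, 0, 0], 0.3],
  [[0, 0, -1], [0, 0, 0], 0.3],
  [[0, 0, -1], [0, 0, 0], 0.3],
  [[0, 0, -1], [0, 0, 0], 0.3],
])

```text
t: 7.45
tool_pos: [0.4475, -0.0405, 0.2394]
tool_rot: [-1.265, 1.172, 1.263]
contact_force: [0.4, 0.6, -1.4]
opening: 0.0402
```

```bash
python3 st.py
cat > tr.py <<'E'
from h import *
import sys
im,d=get_image("scene");ref=cv2.imread("s_ref.png")
cv2.imwrite(f"pics/s_{sys.argv[1]}.png",cv2.resize(im[190:260,290:370],None,fx=8,fy=8,interpolation=cv2.INTER_CUBIC))
g=lambda a:cv2.cvtColor(a,cv2.COLOR_BGR2GRAY).astype(np.float32)
def ecc(box,n):
    x0,x1,y0,y1=box;m=8
    T=g(ref)[y0:y1,x0:x1];I=g(im)[y0-m:y1+m,x0-m:x1+m]
    best=None
    for s in(0,-2,-4):
        w=np.float32([[1,0,m],[0,1,m+s]])
        try:cc,w=cv2.findTransformECC(T,I,w,cv2.MOTION_TRANSLATION,(3,200,1e-6),None,3)
        except cv2.error:continue
        if best is None or cc>best[0]:best=(cc,w[0,2]-m,w[1,2]-m)
    print(n,np.round(best,3))
ecc((312,346,197,222),"potlid")
ecc((312,332,198,206),"button")
ecc((298,310,232,250),"leftcorner") if 0 else None
ecc((304,330,232,248),"platfront")
ecc((275,300,200,280),"stand")
# expected px per mm lift
a=np.array(w2px("scene",[.447,.11,.17]));b=np.array(w2px("scene",[.447,.11,.18]));print("px/mm",(b-a)/10)
E
python3 tr.py a
python3 - <<'E'
from h import *
im,d=get_image("wrist");cv2.imwrite("pics/w5.png",im)
E
```

```text
t 7.45 q [-0.256 -0.216  2.155 -0.     1.201 -1.902] pos [ 0.4475 -0.0405  0.2394] open 0.0402
x [ 0.001 -0.001 -1.   ] z [-0.075  0.997 -0.001] ang 1.646 F [ 0.36  0.56 -1.38] T [-0.019 -0.051  0.063]
potlid [ 0.996  0.004 -0.073]
button [ 0.995 -0.126 -0.01 ]
platfront [ 0.986  0.274 -0.471]
stand [ 0.999 -0.026  0.009]
px/mm [ 0.00880006 -0.29015875]
```

View pics/s_a.png

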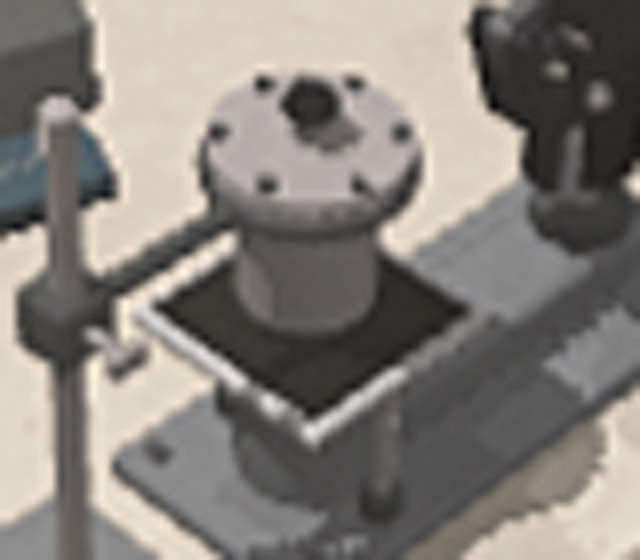

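View pics/w5.png

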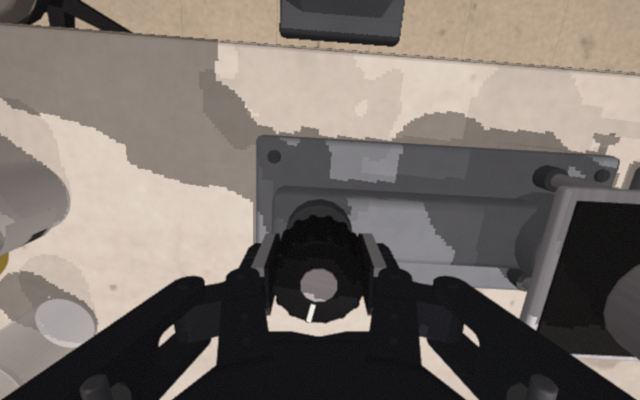

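Run:
```python
from h import *
C=np.array([.447,.110])
c,M,p=cam("scene")
for z in (.08,.085,.09,.095,.10,.105):
    t=np.linspace(0,2*np.pi,200);P=[w2px("scene",[C[0]+.025*np.cos(a),C[1]+.025*np.sin(a),z]) for a in t];P=np.array(P);i=P[:,1].argmax()
    cr=[np.round(w2px("scene",[C[0]+a*.045,C[1]+b*.045,z]),1) for a,b in((-1,1),(1,1),(-1,-1),(1,-1))]
    F=np.array([w2px("scene",[C[0]+.036*np.cos(a),C[1]+.036*np.sin(a),z+.075]) for a in t])
    print(z,"potbot",np.round((P[i]-[290,190])*8),"corners",[np.round((q-[290,190])*8) for q in cr],"top75",np.round((F.min(0)-[290,190])*8),np.round((F.max(0)-[290,190])*8))
```

```text
0.08 potbot [305. 368.] corners [array([304., 447.]), array([124., 316.]), array([485., 322.]), array([305., 202.])] top75 [203.  89.] [415. 226.]
0.085 potbot [305. 358.] corners [array([304., 437.]), array([124., 306.]), array([486., 312.]), array([305., 191.])] top75 [203.  78.] [416. 214.]
0.09 potbot [306. 347.] corners [array([305., 426.]), array([123., 295.]), array([486., 302.]), array([305., 181.])] top75 [203.  67.] [417. 203.]
0.095 potbot [306. 336.] corners [array([305., 415.]), array([123., 284.]), array([487., 291.]), array([306., 170.])] top75 [203.  55.] [417. 191.]
0.1 potbot [306. 326.] corners [array([306., 405.]), array([123., 274.]), array([488., 280.]), array([306., 160.])] top75 [203.  44.] [418. 180.]
0.105 potbot [307. 315.] corners [array([306., 394.]), array([123., 263.]), array([489., 270.]), array([306., 150.])] top75 [203.  32.] [419. 168.]
```

carry_out([
  [[0, 0, -1], [0, 0, 0], 0.3],
  [[0, 0, -1], [0, 0, 0], 0.3],
  [[0, 0, -1], [0, 0, 0], 0.3],
  [[0, 0, -1], [0, 0, 0], 0.3],
  [[0, 0, -1], [0, 0, 0], 0.3],
  [[0, 0, -1], [0, 0, 0], 0.3],
  [[0, 0, -1], [0, 0, 0], 0.3],
  [[0, 0, -1], [0, 0, 0], 0.3],
])

```text
t: 8.35
tool_pos: [0.4477, -0.0399, 0.2394]
tool_rot: [-0.657, 1.468, 0.655]
contact_force: [1.1, 0.4, -1.4]
opening: 0.0399
```

```bash
python3 st.py;python3 tr.py b
```

```text
t 8.35 q [-0.255 -0.216  2.155  0.     1.201 -1.095] pos [ 0.4477 -0.0399  0.2394] open 0.0399
x [ 0.002 -0.    -1.   ] z [0.667 0.745 0.001] ang 0.84 F [ 1.1   0.44 -1.36] T [ 0.006 -0.075  0.051]
potlid [ 0.987  0.047 -0.143]
button [ 0.995 -0.097 -0.024]
platfront [ 0.969  0.57  -0.963]
stand [ 0.999 -0.018  0.013]
px/mm [ 0.00880006 -0.29015875]
```

carry_out([
  [[0, 0, -1], [0, 0, 0], 0.3],
  [[0, 0, -1], [0, 0, 0], 0.3],
  [[0, 0, -1], [0, 0, 0], 0.3],
  [[0, 0, -1], [0, 0, 0], 0.3],
  [[0, 0, -1], [0, 0, 0], 0.3],
  [[0, 0, -1], [0, 0, 0], 0.3],
])

```text
t: 9.0
tool_pos: [0.448, -0.0395, 0.2394]
tool_rot: [-0.188, 1.56, 0.186]
contact_force: [2.3, 1.0, -1.7]
opening: 0.0397
```

```bash
python3 st.py;python3 tr.py c
```

```text
t 9.0 q [-0.254 -0.216  2.155  0.     1.199 -0.492] pos [ 0.448  -0.0395  0.2394] open 0.0397
x [ 0.003 -0.001 -1.   ] z [0.972 0.236 0.003] ang 0.238 F [ 2.34  1.02 -1.66] T [ 0.031 -0.05   0.077]
potlid [ 0.974  0.086 -0.171]
button [ 0.995 -0.116 -0.007]
platfront [ 0.945  0.818 -1.366]
stand [ 0.999 -0.019  0.016]
px/mm [ 0.00880006 -0.29015875]
```

View pics/s_c.png

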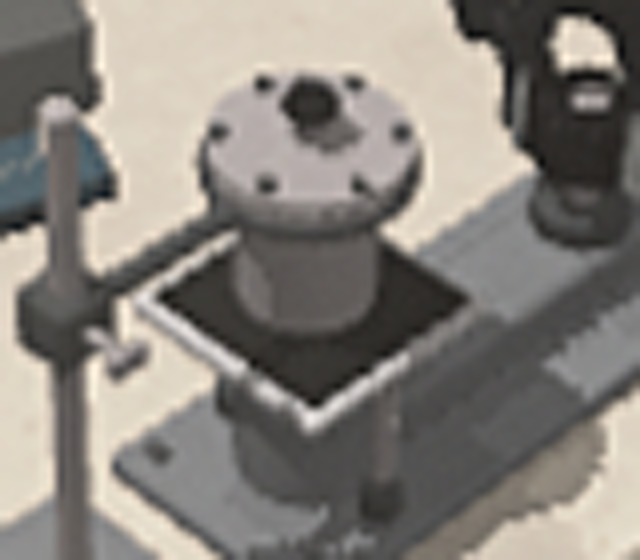

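```bash
sed -i 's/^ecc((275.*/ecc((316,342,199,215),"lidtop")\n&/' tr.py; python3 tr.py c2
```

```text
potlid [ 0.974  0.085 -0.173]
button [ 0.995 -0.101 -0.015]
platfront [ 0.945  0.822 -1.39 ]
lidtop [ 0.983 -0.025  0.099]
stand [ 0.999 -0.021  0.008]
px/mm [ 0.00880006 -0.29015875]
```

carry_out([
  [[0, 0, -1], [0, 0, 0], 0.3],
  [[0, 0, -1], [0, 0, 0], 0.3],
  [[0, 0, -1], [0, 0, 0], 0.3],
  [[0, 0, -1], [0, 0, 0], 0.3],
  [[0, 0, -1], [0, 0, 0], 0.3],
  [[0, 0, -1], [0, 0, 0], 0.3],
  [[0, 0, -1], [0, 0, 0], 0.3],
])

```text
t: 9.8
tool_pos: [0.4485, -0.0393, 0.2394]
tool_rot: [0.352, 1.537, -0.354]
contact_force: [1.9, -0.5, -2.2]
opening: 0.0398
```

```bash
python3 st.py;python3 tr.py d
```

```text
t 9.8 q [-2.530e-01 -2.150e-01  2.154e+00 -1.000e-03  1.198e+00  1.980e-01] pos [ 0.4485 -0.0393  0.2394] open 0.0398
x [ 0.004 -0.002 -1.   ] z [ 0.9   -0.435  0.004] ang -0.45 F [ 1.89 -0.54 -2.24] T [ 0.036 -0.092  0.026]
potlid [ 0.95   0.101 -0.212]
button [ 0.995 -0.124 -0.012]
platfront [ 0.918  1.166 -1.726]
lidtop [ 0.984 -0.011  0.093]
stand [ 0.999 -0.028  0.013]
px/mm [ 0.00880006 -0.29015875]
```

View pics/s_d.png

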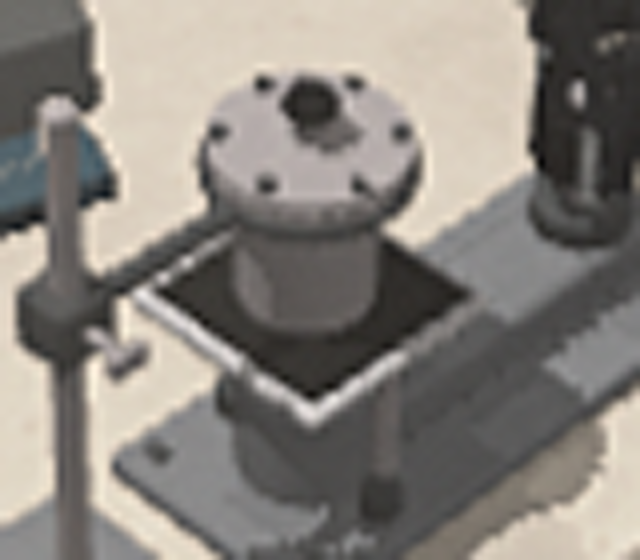

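carry_out([
  [[0, 0, -1], [0, 0, 0], 0.3],
  [[0, 0, -1], [0, 0, 0], 0.3],
  [[0, 0, -1], [0, 0, 0], 0.3],
  [[0, 0, 0], [0, 0, 0], 0.3],
])

```text
t: 10.25
tool_pos: [0.4487, -0.0394, 0.2394]
tool_rot: [0.58, 1.487, -0.581]
contact_force: [0.6, -0.4, -2.1]
opening: 0.0402
```

```bash
python3 st.py;python3 tr.py e
```

```text
t 10.25 q [-2.530e-01 -2.140e-01  2.154e+00 -2.000e-03  1.197e+00  4.900e-01] pos [ 0.4487 -0.0394  0.2394] open 0.0402
x [ 0.004 -0.003 -1.   ] z [ 0.737 -0.676  0.005] ang -0.742 F [ 0.59 -0.4  -2.1 ] T [ 0.1    0.003 -0.036]
potlid [ 0.941  0.204 -0.426]
button [ 0.995 -0.097 -0.36 ]
platfront [ 0.908  1.381 -1.896]
lidtop [ 0.979  0.01  -0.274]
stand [ 0.999 -0.019  0.016]
px/mm [ 0.00880006 -0.29015875]
```

carry_out([
  [[0, 0, -1], [0, 0, 0], 0.3],
  [[0, 0, -1], [0, 0, 0], 0.3],
  [[0, 0, 0], [0, 0, 0], 0.3],
])

```text
t: 10.6
tool_pos: [0.4488, -0.0394, 0.2394]
tool_rot: [0.727, 1.44, -0.729]
contact_force: [1.0, -0.7, -2.6]
opening: 0.0396
```

```bash
python3 st.py;python3 tr.py f
```

```text
t 10.6 q [-2.530e-01 -2.140e-01  2.154e+00 -2.000e-03  1.197e+00  6.820e-01] pos [ 0.4488 -0.0394  0.2394] open 0.0396
x [ 0.004 -0.003 -1.   ] z [ 0.595 -0.804  0.005] ang -0.934 F [ 1.03 -0.67 -2.56] T [ 0.122 -0.048 -0.065]
potlid [ 0.94   0.258 -0.595]
button [ 0.994 -0.078 -0.573]
platfront [ 0.904  1.603 -2.023]
lidtop [ 0.978  0.024 -0.48 ]
stand [ 0.999 -0.021  0.015]
px/mm [ 0.00880006 -0.29015875]
```

The pot began to rise right after step d. It is now about 1.9 mm off the ring (0.56 px at 0.29 px/mm), so the platform carries its weight. Next I let go and rise clear.

carry_out([
  [[0, 0, 0], [0, 0, 0], 0.7],
  [[0, 0, 0], [0, 0, 0], 1],
  [[0, 0, 0], [0, 0, 0], 1],
  [[0, 0, 0], [0, 0, 0], 1],
  [[0, 0, 0], [0, 0, 0], 1],
])

```text
t: 11.15
tool_pos: [0.4489, -0.0395, 0.2402]
tool_rot: [0.719, 1.442, -0.721]
contact_force: [-0.5, -0.5, -1.2]
opening: 0.0853
```

```bash
python3 st.py;python3 tr.py g
```

```text
t 11.15 q [-0.253 -0.215  2.153 -0.003  1.198  0.672] pos [ 0.4489 -0.0395  0.2402] open 0.0853
x [ 0.004 -0.004 -1.   ] z [ 0.603 -0.797  0.006] ang -0.923 F [-0.54 -0.48 -1.2 ] T [ 0.042 -0.005  0.058]
potlid [ 0.94   0.256 -0.587]
button [ 0.994 -0.072 -0.57 ]
platfront [ 0.904  1.602 -2.017]
lidtop [ 0.978  0.007 -0.464]
stand [ 0.999 -0.027  0.005]
px/mm [ 0.00880006 -0.29015875]
```

carry_out([
  [[0, 0, 0], [0, 0, 0.5], 1],
  [[0, 0, 0], [0, 0, 0.9], 1],
  [[0, 0, 0], [0, 0, 0.9], 1],
  [[0, 0, 0], [0, 0, 0.9], 1],
  [[0, 0, 0], [0, 0, 0.9], 1],
  [[0, 0, 0], [0, 0, 0.9], 1],
  [[0, 0, 0], [0, 0, 0.5], 1],
  [[0, 0, 0], [0, 0, 0], 1],
])

```text
t: 12.0
tool_pos: [0.4481, -0.0393, 0.3589]
tool_rot: [0.718, 1.441, -0.719]
contact_force: [0.3, -0.2, -0.4]
opening: 0.0854
```

```bash
python3 st.py;python3 tr.py h
python3 - <<'E'
from h import *
im,d=get_image("top");cv2.imwrite("pics/t_h.png",im[130:280,150:500])
E
```

```text
t 12.0 q [-0.253 -0.359  2.057 -0.003  1.437  0.67 ] pos [ 0.4481 -0.0393  0.3589] open 0.0854
x [ 0.006 -0.004 -1.   ] z [ 0.604 -0.797  0.007] ang -0.922 F [ 0.25 -0.25 -0.41] T [0.001 0.011 0.005]
potlid [ 0.94   0.261 -0.593]
button [ 0.994 -0.072 -0.591]
platfront [ 0.905  1.589 -1.997]
lidtop [ 0.978 -0.    -0.469]
stand [ 0.999 -0.032  0.02 ]
px/mm [ 0.00880006 -0.29015875]
```

View pics/s_h.png

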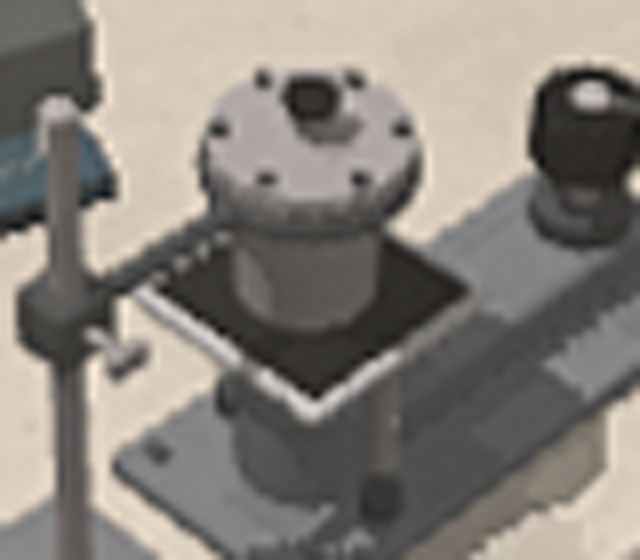

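View pics/t_h.png

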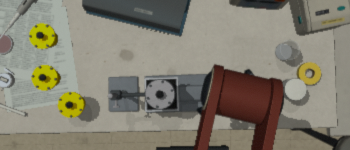

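The pot is upright on the pad, the knob is free, the gripper is well above it and the bystanders haven't moved. I'm handing it in.

```bash
python3 -c "
from station import *
print(finish_job())"
```

```text
the job is handed in; nothing more can be done
None
```

I turned the jack's knob about 3.4 rad clockwise in a single grasp, until the platform took the steel pot's weight. Then I let go, raised the gripper clear and handed the job in at about 12 s.

- **Lift:** tracking the lid in the scene camera puts the pot about 2 mm off its ring, against the 5 mm limit. It had been still until about 2.9 rad. After that it rose as the screw pitch predicts: 0.73 mm for the last 0.19 rad.
- **After release:** the lid reading stayed the same within noise, and the pot stood upright on the pad. The wrist forces were near zero, and the yellow look-alikes and bystanders were where they started.
- **Disagreements:** two lid trackers gave slightly different lifts, about 1.6 mm and 2.0 mm. The platform-edge tracker read less than the screw motion predicts, because its window included parts that do not move, so I did not rely on it.

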